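Load a hook carrier into the cup rail

TASK

Take the loose double-hook hanger standing on the worktop, feed its foot into the open end of the slotted rail and slide it along until the spring catch hidden inside has snapped up behind it and holds it against the spring buffer. Go gently: do not force the hanger against the rail or ram the buffer to the bottom of its travel; then let go of the hanger and leave it parked there, upright.

Things in the scene. Friction and masses are not known exactly. Their poses are not given: they have to be found in the camera images.
- hanger_grip (a point): Loose dark double-hook hanger, 64 mm tall, 0.10-0.21 kg, standing upright; same when turned half round. Point: centre of its grip block, 46 mm above its underside. x: along the foot (sliding direction), y: along the pegs, z up. Block 26 (x) x 14 (y) mm, 24 to 64 mm above the underside; grip it over the 26 mm, fingers closing along x. Pegs reach 43 mm to both y sides, 26 to 40 mm up.
- hanger_foot (a point): Centre of the underside of the hanger's black foot, same axes. Foot 36 mm long (x), 22 mm wide, 10 mm high; its ends are rounded in height (radius 5 mm) and only 18 mm wide. Above it a stem 30 x 7 mm, up to the grip block.
- rail_mouth (a point): Open end of the fixed aluminium rail (280 mm, on two posts): middle of the channel floor there, 80 mm above the worktop. x points into the rail (sliding direction), z up. Channel 25 mm wide, 12 mm high inside; 4 mm lips above it (top at z = 16 mm) leave a 10 mm slot for the stem, open upward. The foot enters only here, with 1.5 mm play at each side, 2 mm in height.
- rail_end (a point): Middle of the channel floor at the other end, closed by a black cap; 280 mm along x from rail_mouth, same axes. A hanger of the same form is fixed in the rail 15 mm before this end.
- catch (a joint): Spring catch on the channel floor: a ramp 25 mm long rising to 7.5 mm in the sliding direction. Its place varies and is not told: the tip is 95 to 150 mm in from the open end. Angle, rad: 0 up (free), 0.12 to 0.18 while the foot rides over it, with 1 to 2 N of lift and drag. When the foot has passed, it springs up behind it and blocks the way back.
- buffer (a joint): Spring buffer behind the catch: how far it is pressed in, m; 0 free, 0.035 at the bottom of its travel; 0.35 N per mm. Its free face is 16 mm beyond the tip of the catch, so the 36 mm foot must press it in a little over 20 mm before the catch springs up, which takes 7 to 8 N; let go, the foot is held with about 20 mm pressed in.

How it is judged:
By the outcome, as a careful person would: the job done as asked, in the order asked, and still so for the second after the job is handed in, with the robot touching nothing.
It also fails if it takes over 67 s, if anything falls off the work surface, if the arm or the gripper's body presses on something with over 40 N, if the wrist force passes 120 N, or if a joint passes its speed limit or range.

ROBOT

A 6-joint arm with a two-finger parallel gripper is mounted at the origin on a cart in front of the work surface, level with it; the furniture and walls round the work are solid. World frame = base frame: x ahead of the robot, y to its left, z up, the work surface at z = 0. Lengths are in m, angles in rad, forces in N, time in s.
With the tool pointing down it reaches from about 0.225 to 0.725 m from the base axis. Payload 3.1 kg.
Tool frame: the origin (TCP) lies between the finger pads; the fingertips stand 19 mm ahead of it and the grasp point (between the pads) is the TCP (arm.tips_ahead is the distance from the TCP to the fingertips, in m); z points along the fingers, y is the line along which they close (so a half turn about z gives the same grasp; the last joint's range is limited). The gripper opens to 85 mm and grips with 20 to 120 N. Pads are 22 mm wide; open, the fingers measure 114 mm over their backs; the gripper's body (76 mm by 85 mm) begins 54 mm behind the grasp point. The pads swing forward as they close: fully open they stand 13 mm farther back than shut.
Start: joints at [0.996, 0.048, 0.099, 1.622, 0, 1.443], TCP at [0.227, 0.473, 0.22] pointing down, gripper open.
Joint ranges: [-2.91, 2.91], [-0.99, 1.94], [-1.21, 1.42], [-2.12, 2.29], [-1.49, 1.47], [-3.14, 3.14]. Speed limits (rad/s): [2.79, 2.79, 3.14, 3.14, 3.14, 3.14].

INTERFACE

Orientations are given as a unit quaternion [w, x, y, z].
In Python, from bench import arm gives the robot as it stands. The module is installed in compiled form; this text tells all that it offers.
- The arm moves only by the tool apply_moves, never from a script. Its argument "targets" is text: rows parted by semicolons, each of 7 numbers parted by spaces: the shift along the tool's x, y, z in units of 40 mm (1.0 is 40 mm), then the turn, a rotation vector about the tool's x, y, z in degrees, then the gripper's target within -1 to 1 (shut at 1, half-way at 0, fully open at -1). In form: x y z wx wy wz hand; .... A call has 1 to 12 rows; each row is the pose to reach, as a shift and turn from the pose commanded when the call began, along the tool's axes at that moment; what a row does not reach only later rows make up. A row lasts 1/12 s, in which the tool goes at most 41.7 mm and 7.16 degrees, less where a joint would pass 70% of its speed; a pose out of reach is approached as far as the arm can. A call with a gripper value outside its range is refused whole. The fingers move at their own pace and stop on an object; the grip force is fixed at half the most. Time passes only in rows, so rows that repeat a pose let the fingers close. It gives the time, the measured TCP pose, the force, the opening and the grip force at its end, in the units of the state.
- arm.observe(): the state, without advancing time (a new reading comes with each control period).
- arm.camera(name): name is "scene" or "top"; returns a dict with "color" (420x560x3 uint8, blue, green, red), "range_z" (420x560 float32, m along the optical axis (not along the pixel's ray), 0 where there is no reading), "fx", "fy", "cx", "cy" (pixels), "cam_to_world" (4x4, takes a point from camera to world coordinates). Camera axes: x right, y down, z forward; pixel columns grow to the right and rows downward; lengths in m; the calibration is good to about 2 mm. A picture is of the moment at which its call begins.
- arm.job_done(): hands the job in; it is judged then, once.
Trained networks look in a picture, given as the dict that the camera call returned (one of the last four; its "shot" number tells which), for a name from the list of things; names that differ only in an ending like _2 or _b are one class to them, and where a whole thing is asked for, a point or a joint stands for the part that bears it (a point fixed in the world has none). Each returns a list of dicts, best first, with "p" (0 to 1); they miss things now and then, are a little off and sometimes report something else, mostly with a low value. They report only what shows in the picture. A call takes as long as a camera call.
- arm.spot_in(picture, target): "at" ([column, row] in pixels, amid what is visible of it).
The state is a dict: "time_s": time; "joint_pos": joint angles; "qd": joint speeds; "joint_efforts": joint torques, N m; "eef_pos": TCP position; "tool_rot": TCP orientation; "contact_force": force on the tool from outside, world axes, zero at the start; "wrist_torque": the same for the moment, N m; "width": finger opening in m; "gripper_force": force on a finger pad.
Only numpy, scipy, OpenCV 4.12 (cv2) and the standard library are available. Lean on these libraries where they do the work, as an engineer would, in place of code of your own. Each camera call takes 0.05 s, during which the arm holds its last target. There are 200 camera calls.

## Working session

There is one attempt and no reset: what is moved stays moved. The work goes in short steps, Python scripts to look and compute and a tool call to move; the robot and the scene stay as the last step left them, time stands still between calls to the robot, and variables do not carry over. Pictures are saved under pics/ and viewed, at most 10 in all, crops included, and the job is handed in when it is done.

Besides the shell and the picture viewer there is one more tool, called after ">>>" as name(argument=value, ...), one argument or row to a line, values as JSON. apply_moves: Moves the arm, as the interface text tells. Its arguments: {"type":"object","properties":{"targets":{"type":"string"}},"required":["targets"]}

```bash
mkdir -p pics; cat > h.py <<'E'
import numpy as np,cv2
from bench import arm
def pts(c):
    z=c["range_z"];v,u=np.mgrid[:z.shape[0],:z.shape[1]]
    P=np.stack([(u-c["cx"])/c["fx"]*z,(v-c["cy"])/c["fy"]*z,z,np.ones_like(z)],-1)@np.array(c["cam_to_world"]).T
    P=P[...,:3];P[z==0]=np.nan
    return P
E
python3 - <<'E'
from h import *
s=arm.observe();print({k:np.round(v,3) for k,v in s.items()})
ims=[]
for n in("top","scene"):
    c=arm.camera(n);P=pts(c);np.save(f"{n}.npy",P);cv2.imwrite(f"{n}.png",c["color"])
    im=c["color"].copy();print(n,np.round(np.array(c["cam_to_world"])[:3],2).tolist(),c["fx"])
    for t in("hanger_grip","hanger_foot","rail_mouth","rail_end","catch","buffer"):
        for d in arm.spot_in(c,t)[:3]:
            u,v=map(int,np.round(d["at"]));print(t,u,v,round(d["p"],2),np.round(P[v,u],3))
            if d["p"]>.3: cv2.circle(im,(u,v),3,(0,0,255),1);cv2.putText(im,t,(u+4,v),0,.35,(0,0,255))
    cv2.imwrite(f"pics/{n}1.png",im)
E
```

```text
{'time_s': np.float64(0.0), 'joint_pos': array([0.996, 0.049, 0.098, 1.622, 0.   , 1.443]), 'qd': array([-0.002,  0.001, -0.   ,  0.   , -0.001, -0.   ]), 'joint_efforts': array([-0.0000e+00, -3.3878e+01,  3.2002e+01,  2.0000e-02, -0.0000e+00,
       -0.0000e+00]), 'eef_pos': array([0.226, 0.473, 0.218]), 'tool_rot': array([-0.   ,  0.222,  0.975, -0.001]), 'contact_force': array([-0.026, -0.666, -0.32 ]), 'wrist_torque': array([-0.004, -0.018, -0.003]), 'gripper_force': np.float64(0.0), 'width': np.float64(0.085)}
top [[0.03, -0.94, 0.33, 0.13], [-1.0, -0.03, 0.01, 0.03], [0.0, -0.33, -0.94, 1.24]] 399.9031120972851
hanger_grip 389 236 0.49 [ 0.478 -0.318  0.035]
hanger_foot 386 234 0.47 [ 0.48  -0.305  0.047]
rail_mouth 196 214 0.69 [0.508 0.278 0.097]
rail_end 192 214 0.86 [0.508 0.29  0.096]
scene [[0.61, -0.59, 0.54, -0.03], [-0.8, -0.45, 0.41, -0.35], [-0.0, -0.67, -0.74, 0.8]] 424.08876870301094
hanger_grip 430 315 0.9 [ 0.476 -0.323  0.041]
hanger_foot 426 317 0.85 [ 0.475 -0.318  0.029]
rail_mouth 225 175 0.68 [0.498 0.242 0.088]
rail_end 222 175 0.79 [0.5   0.256 0.079]
catch 227 177 0.25 [0.495 0.233 0.089]
```

View pics/top1.png

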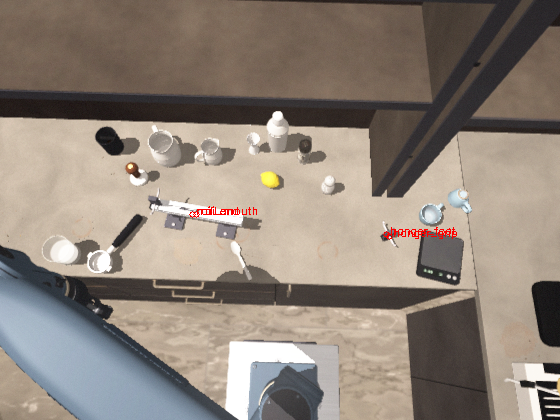

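View pics/scene1.png

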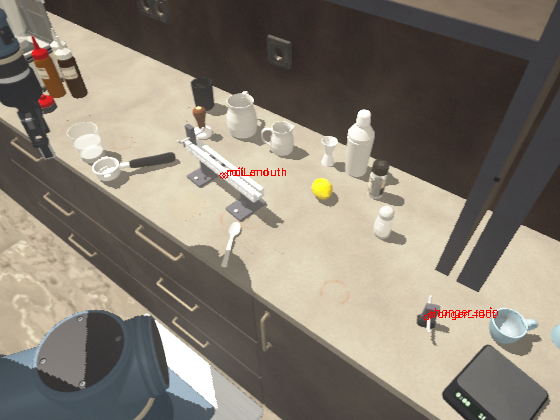

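The top view shows the rail from about (150,205), the end with the fixed hanger, to the open end at about (242,222). The loose hanger is at about (390,235), close to the cup and scale and near a dark overhead shelf frame. Next I'll measure these from the depth.

```bash
python3 - <<'E'
from h import *
for n in("top","scene"):
    P=np.load(n+".npy");x,y,z=P[...,0],P[...,1],P[...,2]
    img=cv2.imread(n+".png")
    m=(x>.35)&(x<.62)&(y>.1)&(y<.47)&(z>.088)&(z<.104)&(img.min(2)>110)
    nl,L,st,_=cv2.connectedComponentsWithStats(cv2.dilate(m.astype(np.uint8),np.ones((3,3))))
    k=1+np.argmax(st[1:,4]);m&=L==k
    Q=P[m];r=cv2.minAreaRect(Q[:,:2].astype(np.float32)*1000);print(n,"rail",len(Q),r,np.median(Q[:,2]))
    mu=Q[:,:2].mean(0);d=np.linalg.svd(Q[:,:2]-mu,full_matrices=False)[2][0];d*=np.sign(d[1]);t=(Q[:,:2]-mu)@d
    print(mu,d,np.degrees(np.arctan2(d[1],d[0])),np.percentile(t,[0,1,99,100]),mu+t.min()*d,mu+t.max()*d)
    h=(abs(x-.478)<.08)&(abs(y+.318)<.07)&(z>.012)&(z<.08)
    for lo,hi in((.012,.024),(.026,.045),(.045,.08)):
        q=P[h&(z>lo)&(z<hi)];print(lo,len(q),np.round(np.median(q,0),3),np.round(q.min(0),3),np.round(q.max(0),3)) if len(q) else 0
    ov=(abs(x-.478)<.16)&(abs(y+.318)<.16)&(z>.09);print("overhead",ov.sum(),P[ov].min(0) if ov.any() else '',P[ov].max(0) if ov.any() else '')
a=cv2.imread("top.png")[195:275,345:445];b=cv2.imread("scene.png")[275:355,380:480];c=cv2.imread("scene.png")[120:220,170:280]
f=lambda i:cv2.resize(i,(400,320),interpolation=cv2.INTER_CUBIC)
cv2.imwrite("pics/z.png",np.hstack([f(a),f(b)]))
E
```

```text
top rail 765 ((518.8077392578125, 277.7353820800781), (281.6125793457031, 35.2666015625), 81.68146514892578) 0.09655070931132115
[0.51665936 0.27220707] [0.1378437  0.99045399] 82.07691013613646 [-0.13511238 -0.13319023  0.14222199  0.14661578] [0.49803497 0.13838448] [0.53686942 0.41742325]
0.012 10 [ 0.477 -0.308  0.013] [ 0.471 -0.321  0.012] [ 0.481 -0.303  0.022]
0.026 61 [ 0.478 -0.312  0.033] [ 0.444 -0.335  0.027] [ 0.522 -0.3    0.044]
0.045 50 [ 0.482 -0.315  0.063] [ 0.473 -0.329  0.047] [ 0.492 -0.303  0.068]
overhead 11343 [ 0.61596905 -0.47790039  0.09006271] [ 0.63799721 -0.15839231  0.79969942]
scene rail 865 ((517.96240234375, 274.5205993652344), (283.5332336425781, 35.020084381103516), 81.41185760498047) 0.0955016730589271
[0.51404926 0.26349676] [0.14284777 0.98974467] 81.7873318907765 [-0.13018797 -0.12717748  0.14453402  0.15333773] [0.4954522  0.13464391] [0.53595321 0.41526196]
0.012 31 [ 0.476 -0.316  0.017] [ 0.473 -0.334  0.012] [ 0.486 -0.303  0.023]
0.026 149 [ 0.474 -0.322  0.033] [ 0.441 -0.336  0.026] [ 0.52  -0.302  0.045]
0.045 157 [ 0.478 -0.319  0.062] [ 0.47  -0.333  0.045] [ 0.493 -0.306  0.067]
overhead 12639 [ 0.61371354 -0.38090049  0.09025197] [ 0.63788303 -0.15803447  0.58906146]
```

View pics/z.png

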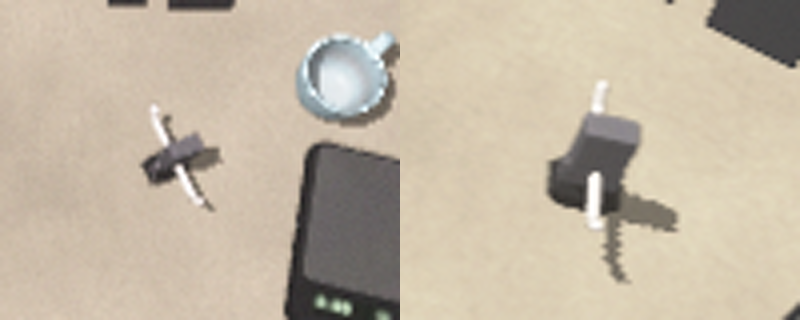

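The zoomed hanger shows pegs running diagonally at about 27° from world x, so the foot axis lies at about 117°. Now I'll refine the yaw and work out the move.

```bash
cat >> h.py <<'E'
from scipy.spatial.transform import Rotation as Ro
def R(q): return Ro.from_quat([q[1],q[2],q[3],q[0]])
def down(yaw): # tool y at yaw deg, z down
    a=np.radians(yaw);y=np.array([np.cos(a),np.sin(a),0]);z=np.array([0,0,-1.]);return Ro.from_matrix(np.c_[np.cross(y,z),y,z])
def mv(p,yaw,p0=None,r0=None):
    s=arm.observe();r=R(s["tool_rot"]) if r0 is None else r0;p0=s["eef_pos"] if p0 is None else p0
    print("shift",np.round(r.inv().apply(np.array(p)-p0)/.04,3),"turn",np.round((r.inv()*down(yaw)).as_rotvec(degrees=True),2))
def st():
    s=arm.observe();m=R(s["tool_rot"]).as_matrix()
    print("t",round(s["time_s"],2),"p",np.round(s["eef_pos"],4),"yaw",np.round(np.degrees(np.arctan2(m[1,1],m[0,1])),2),"tilt",np.round(m[:2,2],4),"F",np.round(s["contact_force"],1),"T",np.round(s["wrist_torque"],2),"w",round(s["width"],4),"g",round(s["gripper_force"],1),"j",np.round(s["joint_pos"],2))
def hanger(P,lo=.055,hi=.075,c=(.478,-.318)):
    x,y,z=P[...,0],P[...,1],P[...,2]
    h=(np.hypot(x-c[0],y-c[1])<.05)&(z>lo)&(z<hi);return cv2.minAreaRect(P[h][:,:2].astype(np.float32)*1000),h.sum(),np.median(P[h],0)
E
python3 - <<'E'
from h import *
for n in("top","scene"):
    P=np.load(n+".npy");print(n,hanger(P))
    img=cv2.imread(n+".png");x,y,z=P[...,0],P[...,1],P[...,2]
    m=(np.hypot(x-.48,y+.318)<.06)&(z>.022)&(z<.05)&(img.min(2)>140);q=P[m][:,:2]
    mu=q.mean(0);d=np.linalg.svd(q-mu)[2][0];t=(q-mu)@d;print("peg",len(q),mu,np.degrees(np.arctan2(d[1],d[0])),mu+d*t.min(),mu+d*t.max(),"mid",mu+d*(t.min()+t.max())/2)
mv((.48,-.316,.18),117)
st()
E
```

```text
top (((483.65301513671875, -315.8964538574219), (13.534614562988281, 25.451318740844727), 21.055633544921875), np.int64(44), array([ 0.48241006, -0.31468255,  0.06357609]))
peg 46 [ 0.48152741 -0.31753784] -157.98411437187718 [ 0.52178547 -0.30125954] [ 0.44453843 -0.33249429] mid [ 0.48316195 -0.31687692]
scene (((481.37725830078125, -319.2079162597656), (15.778105735778809, 27.075206756591797), 25.7206974029541), np.int64(115), array([ 0.47898886, -0.31907053,  0.06324789]))
peg 76 [ 0.47915436 -0.31925511] -157.68976828792677 [ 0.5200054  -0.30249236] [ 0.44131183 -0.33478336] mid [ 0.48065861 -0.31863786]
shift [-14.235 -15.066   0.988] turn [ 1.00e-02  0.00e+00 -5.26e+01]
t 0.7 p [0.2268 0.4735 0.2196] yaw 64.4 tilt [0.0001 0.0001] F [-0.4 -0.3  0.2] T [ 0.03 -0.   -0.02] w 0.0855 g 0.0 j [1.   0.05 0.1  1.62 0.   1.44]
```

>>> apply_moves(
  targets="-14.3 -15.08 0 0 0 -47.8 -1;-14.3 -15.08 0 0 0 -47.8 -1;-14.3 -15.08 0 0 0 -47.8 -1;-14.3 -15.08 0 0 0 -47.8 -1;-14.3 -15.08 0 0 0 -47.8 -1;-14.3 -15.08 0 0 0 -47.8 -1;-14.3 -15.08 0 0 0 -47.8 -1;-14.3 -15.08 0 0 0 -47.8 -1;-14.3 -15.08 0 0 0 -47.8 -1;-14.3 -15.08 0 0 0 -47.8 -1;-14.3 -15.08 0 0 0 -47.8 -1;-14.3 -15.08 0 0 0 -47.8 -1",
)

```text
time_s: 1.7
eef_pos: [0.3698, 0.0322, 0.2202]
tool_rot: [0.001, -0.193, 0.981, -0.0]
contact_force: [1.4, 0.7, 0.4]
width: 0.0853
gripper_force: 0.0
```

```bash
python3 -c "
from h import *
st();mv((.482,-.3175,.15),112.2)"
```

```text
t 1.7 p [0.3698 0.0322 0.2202] yaw 112.21 tilt [0.0016 0.0001] F [1.4 0.7 0.4] T [ 0.02 -0.09 -0.03] w 0.0853 g 0.0 j [-0.09 -0.35 -0.25  1.67  0.   -0.48]
shift [ 0.711 -9.153  1.758] turn [-0.03  0.09  0.01]
```

>>> apply_moves(
  targets="0.71 -9.15 1.75 0 0 0 -1;0.71 -9.15 1.75 0 0 0 -1;0.71 -9.15 1.75 0 0 0 -1;0.71 -9.15 1.75 0 0 0 -1;0.71 -9.15 1.75 0 0 0 -1;0.71 -9.15 1.75 0 0 0 -1;0.71 -9.15 1.75 0 0 0 -1;0.71 -9.15 1.75 0 0 0 -1;0.71 -9.15 1.75 0 0 0 -1;0.71 -9.15 1.75 0 0 0 -1;0.71 -9.15 1.75 0 0 0 -1;0.71 -9.15 1.75 0 0 0 -1",
)

```text
time_s: 2.7
eef_pos: [0.4812, -0.3152, 0.1494]
tool_rot: [-0.0, -0.192, 0.981, 0.001]
contact_force: [-0.8, 0.5, -0.1]
width: 0.0854
gripper_force: 0.0
```

```bash
python3 - <<'E'
from h import *
st();mv((.482,-.3175,.046),112.2)
c=arm.camera("scene");cv2.imwrite("pics/s2.png",cv2.resize(c["color"][200:400,330:530],(600,600)))
st()
E
```

```text
t 2.7 p [ 0.4812 -0.3152  0.1494] yaw 112.17 tilt [-0.001   0.0014] F [-0.8  0.5 -0.1] T [ 0.01 -0.02 -0.01] w 0.0854 g 0.0 j [-0.7   0.18  0.1   1.5   0.   -1.08]
shift [ 0.003 -0.065  2.584] turn [ 0.09 -0.02 -0.03]
t 2.75 p [ 0.4815 -0.3147  0.1503] yaw 112.23 tilt [0.0002 0.0003] F [0.9 0.4 0.3] T [ 0.07  0.04 -0.01] w 0.0855 g 0.0 j [-0.7   0.17  0.1   1.5   0.   -1.08]
```

View pics/s2.png

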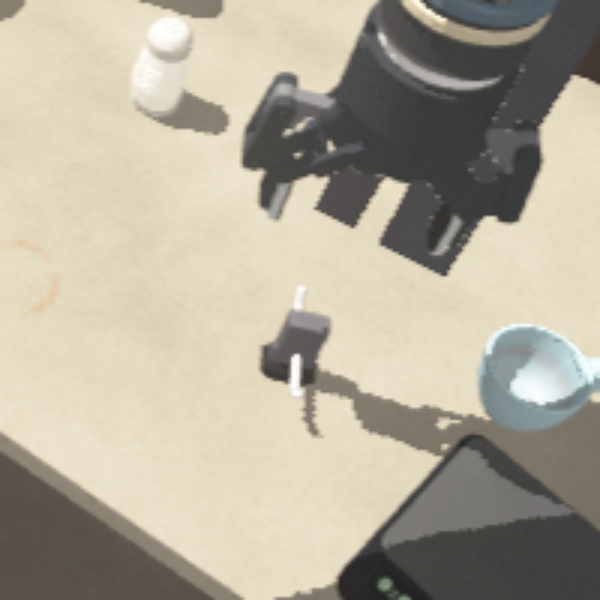

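The gripper hovers open above the hanger (block at about (310,325) in the crop), with its finger line matching the foot axis and clear space on both sides. Descending now.

>>> apply_moves(
  targets="0 -0.06 0.8 0 0 0 -1;0 -0.06 1.6 0 0 0 -1;0 -0.06 2.3 0 0 0 -1;0 -0.06 2.6 0 0 0 -1;0 -0.06 2.6 0 0 0 -1;0 -0.06 2.6 0 0 0 -1",
)

```text
time_s: 3.25
eef_pos: [0.4826, -0.3168, 0.0468]
tool_rot: [0.0, -0.193, 0.981, -0.0]
contact_force: [0.5, -0.5, -0.4]
width: 0.0852
gripper_force: 0.0
```

>>> apply_moves(
  targets="0 0 0 0 0 0 0;0 0 0 0 0 0 0;0 0 0 0 0 0 0.2;0 0 0 0 0 0 0.4;0 0 0 0 0 0 0.6;0 0 0 0 0 0 0.8;0 0 0 0 0 0 1;0 0 0 0 0 0 1;0 0 0 0 0 0 1;0 0 0 0 0 0 1;0 0 0 0 0 0 1;0 0 0 0 0 0 1",
)

```text
time_s: 4.25
eef_pos: [0.4834, -0.3185, 0.0471]
tool_rot: [0.001, -0.192, 0.981, -0.001]
contact_force: [0.7, -0.2, 5.8]
width: 0.0228
gripper_force: 58.8
```

```bash
python3 - <<'E'
from h import *
st()
c=arm.camera("scene");st();P=pts(c);print(hanger(P,.055,.075,(.482,-.3175)))
cv2.imwrite("pics/s3.png",cv2.resize(c["color"][230:380,360:510],(600,600)))
E
```

```text
t 4.25 p [ 0.4834 -0.3185  0.0471] yaw 112.19 tilt [ 0.0021 -0.0019] F [ 0.7 -0.2  5.8] T [-0.07 -0.02  0.02] w 0.0228 g 58.8 j [-0.7   0.21 -0.06  1.29 -0.   -1.09]
t 4.3 p [ 0.4834 -0.3186  0.0471] yaw 112.19 tilt [ 0.0021 -0.0019] F [ 0.2 -0.4  6.2] T [-0.05 -0.04 -0.03] w 0.0233 g 58.8 j [-0.7   0.21 -0.06  1.29 -0.   -1.09]
(((478.23199462890625, -319.7255859375), (23.18567657470703, 49.024959564208984), 31.859771728515625), np.int64(147), array([ 0.47842512, -0.32236068,  0.0645858 ]))
```

View pics/s3.png

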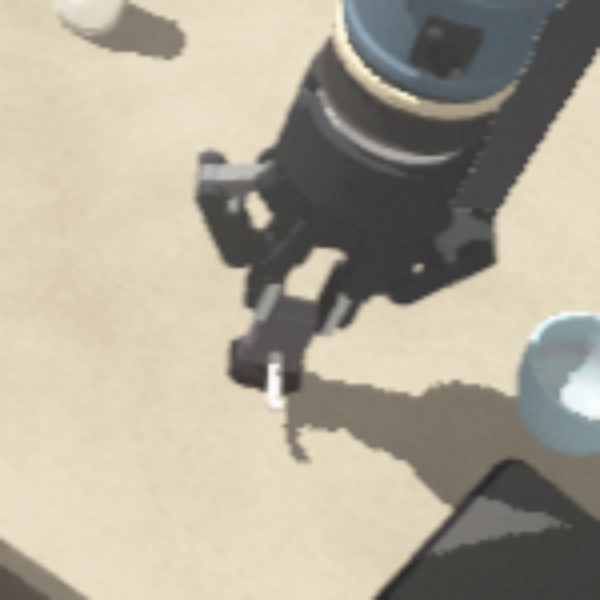

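The block is gripped between both pads and still upright. I'll lift it and carry it to just in front of the mouth.

>>> apply_moves(
  targets="0 0 -0.7 0 0 0 1;0 0 -1.5 0 0 0 1;0 0 -2.3 0 0 0 1;0 0 -3 0 0 0 1;0 0 -3 0 0 0 1",
)

```text
time_s: 4.72
eef_pos: [0.4849, -0.3196, 0.1721]
tool_rot: [0.003, -0.193, 0.981, -0.004]
contact_force: [0.5, -0.7, -0.0]
width: 0.0229
gripper_force: 59.4
```

```bash
python3 -c "
from h import *
st();mv((.489,.078,.16),81.6)"
```

```text
t 4.72 p [ 0.4849 -0.3196  0.1721] yaw 112.2 tilt [ 0.0076 -0.0063] F [ 0.5 -0.7 -0. ] T [-0.07 -0.05 -0.01] w 0.0229 g 59.4 j [-0.7   0.18  0.14  1.53  0.   -1.09]
shift [-3.85   9.168  0.241] turn [-0.42  0.4  30.6 ]
```

>>> apply_moves(
  targets="-0.8 1.8 0 0 0 6 1;-1.5 3.6 0 0 0 12 1;-2.2 5.3 0 0 0 18 1;-2.9 7 0 0 0 24 1;-3.5 8.3 0 0 0 30.6 1;-3.85 9.17 0.2 0 0 30.6 1;-3.85 9.17 0.2 0 0 30.6 1;-3.85 9.17 0.2 0 0 30.6 1;-3.85 9.17 0.2 0 0 30.6 1;-3.85 9.17 0.2 0 0 30.6 1;-3.85 9.17 0.2 0 0 30.6 1;-3.85 9.17 0.2 0 0 30.6 1",
)

```text
time_s: 5.72
eef_pos: [0.4851, 0.0814, 0.1557]
tool_rot: [-0.002, 0.072, 0.997, -0.0]
contact_force: [-0.7, -0.4, -2.7]
width: 0.0231
gripper_force: 59.6
```

```bash
python3 - <<'E'
from h import *
st();ims=[]
for n in("top","scene"):
    c=arm.camera(n);P=pts(c);np.save(n+"2.npy",P);cv2.imwrite(n+"2.png",c["color"])
    for t in("hanger_foot","rail_mouth"):
        for d in arm.spot_in(c,t)[:2]: u,v=map(int,np.round(d["at"]));print(n,t,u,v,round(d["p"],2),np.round(P[v,u],3))
    T=np.linalg.inv(c["cam_to_world"])@np.array([.493,.11,.11,1]);u=int(c["cx"]+c["fx"]*T[0]/T[2]);v=int(c["cy"]+c["fy"]*T[1]/T[2]);print(u,v)
    ims.append(cv2.resize(c["color"][v-40:v+40,u-40:u+40],(400,400),interpolation=cv2.INTER_CUBIC))
cv2.imwrite("pics/m.png",np.hstack(ims));st()
E
```

```text
t 5.72 p [0.4851 0.0814 0.1557] yaw 81.8 tilt [-0.0038 -0.0006] F [-0.7 -0.4 -2.7] T [-0.08  0.01 -0.  ] w 0.0231 g 59.6 j [ 0.03 -0.04 -0.12  1.5  -0.    0.17]
top rail_mouth 175 211 0.83 [0.515 0.341 0.099]
251 219
scene hanger_foot 272 195 0.84 [0.483 0.08  0.129]
scene rail_mouth 224 175 0.62 [0.497 0.245 0.087]
264 192
t 6.02 p [0.4865 0.0789 0.1575] yaw 81.48 tilt [-0.0004 -0.0002] F [ 0.3 -0.4 -2.2] T [ 0.01 -0.   -0.01] w 0.0233 g 59.6 j [ 0.02 -0.04 -0.11  1.5  -0.    0.17]
```

View pics/m.png

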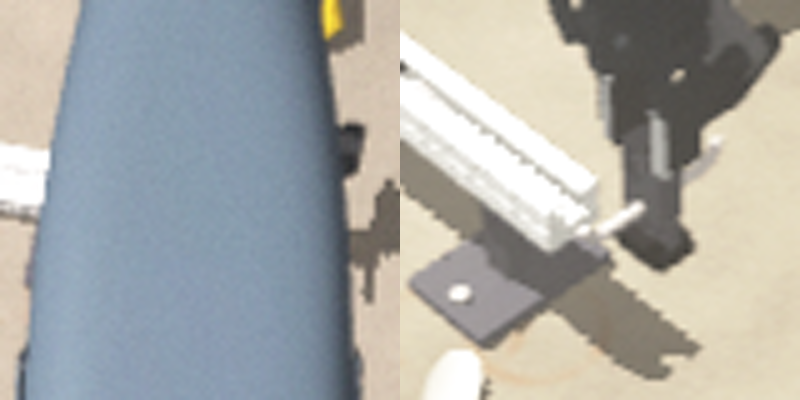

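In the scene crop the foot is held upright at about (655,240), just outside the mouth at about (575,235). The arm blocks the top view. I'll now measure the lateral offset from the rail axis to the pegs using the scene camera.

```bash
cat >> h.py <<'E'
def rail(n,f):
    P=np.load(f+".npy");img=cv2.imread(f+".png");x,y,z=P[...,0],P[...,1],P[...,2]
    d0=np.array([np.cos(np.radians(81.6)),np.sin(np.radians(81.6))]);n0=np.array([d0[1],-d0[0]]);c0=np.array([.5184,.276])
    X=P[...,:2]-c0;t=X@d0;l=X@n0
    m=(abs(t)<.15)&(abs(l)<.025)&(z>.090)&(z<.103)&(img.min(2)>90)
    out=[]
    for a in np.arange(-.13,.085,.012):
        k=m&(abs(t-a)<.006);
        if k.sum()>8: out.append((a,np.percentile(l[k],3),np.percentile(l[k],97)))
    o=np.array(out);lo=np.polyfit(o[:,0],o[:,1],1);hi=np.polyfit(o[:,0],o[:,2],1)
    e=t[m&(abs(l)<.02)];print(n,"lo",lo,"hi",hi,"mid",(lo+hi)/2*[57.3,1000],"t range",np.percentile(e,[.3,99.7]),"z",np.median(z[m]))
E
python3 - <<'E'
from h import *
rail("top","top");rail("scene","scene")
P=np.load("scene2.npy");img=cv2.imread("scene2.png");x,y,z=P[...,0],P[...,1],P[...,2]
m=(np.hypot(x-.487,y-.079)<.055)&(z>.125)&(z<.16)&(img.min(2)>120)&((abs((x-.487)*.989-(y-.079)*.146)>.01))
q=P[m];l=(q[:,:2]-[.487,.079])@[.989,-.146];s=(q[:,:2]-[.487,.079])@[.146,.989]
for k in np.argsort(l): print(np.round([l[k]*1e3,s[k]*1e3,q[k,2]*1e3],1),end=' ')
print()
m=(np.hypot(x-.487,y-.079)<.045)&(z>.10)&(z<.128)
q=P[m];l=(q[:,:2]-[.487,.079])@[.989,-.146];s=(q[:,:2]-[.487,.079])@[.146,.989]
print(len(q));
for a,b,zz in zip(l,s,q[:,2]): print(np.round([a*1e3,b*1e3,zz*1e3]).astype(int),end=' ')
E
```

```text
top lo [-0.00041574 -0.01581218] hi [-0.000624    0.01597247] mid [-0.02978847  0.08014653] t range [-0.13895825  0.14140077] z 0.09667845187518354
scene lo [ 0.0047501  -0.01651418] hi [0.00449899 0.01523915] mid [ 0.26498655 -0.63751451] t range [-0.14183002  0.13531319] z 0.09557696168873053
[-44.   -4.4 148.2] [-43.4  -0.7 148.2] [-42.9  -3.3 149.7] [-41.8  -2.3 151.3] [-41.8  -5.2 147.3] [-41.1   2.  147.6] [-40.2  -3.1 141.4] [-39.7  -2.9 147.1] [-38.2  -4.1 140.7] [-37.8  -0.8 147.3] [-37.8  -3.7 143.2] [-35.5  -4.3 142.1] [-35.2  -0.9 142.4] [-34.8  -3.3 137.7] [-33.5  -2.2 142.2] [-33.3  -5.2 141.1] [-3.160e+01 -1.000e-01  1.424e+02] [-31.3  -2.9 141.1] [-30.6  -2.3 143.3] [-28.9  -3.5 139.8] [-28.1  -2.7 141.7] [-27.9  -2.7 144.7] [-26.   -3.4 137.7] [-24.8  -2.4 142.3] [-24.7  -2.1 138.9] [-22.8  -3.2 138.3] [-21.5   1.3 140.4] [-21.1  -1.3 138.9] [-21.   -1.5 142.1] [-19.9  -3.4 139.5] [-18.1  -1.6 143.2] [-17.8  -1.1 139.5] [-16.9  -3.2 137.2] [-16.3  -2.8 142.7] [-16.1  -2.4 139.2] [-14.7  -4.2 139.5] [-13.5  -2.9 140.9] [-12.7   1.1 140.6] [-12.   -4.6 141.1] [-12.   -
[... 1377 characters left out ...]
 [-13   5 113] [-13   2 115] [-12  -1 116] [-13  -5 120] [-11  -6 120] [ -9  -7 118] [ -7  -8 117] [ -7 -11 120] [ -5 -13 120] [ -5 -16 122] [ -3 -17 122] [  1 -16 118] [  2 -18 119] [  5 -19 117] [  6 -20 117] [-12   3 110] [-11   0 111] [-11  -3 113] [-12  -7 118] [-11  -9 118] [-11 -12 121] [ -9 -14 121] [ -8 -16 121] [ -5 -16 119] [ -3 -17 119] [ -1 -19 118] [  1 -19 117] [  3 -20 117] [-12  -3 111] [-11  -6 113] [-12 -11 117] [-14 -15 122] [-10 -14 118] [ -8 -16 118] [ -7 -18 119] [ -4 -18 116] [ -3 -20 117] [  1 -19 114] [-13  -8 112] [-11 -10 112] [-12 -14 116] [ -9 -14 114] [-10 -18 117] [ -6 -17 115] [ -5 -19 115] [-13 -11 111] [-11 -13 111] [-11 -16 113] [-10 -18 115] [ -9 -20 115]
```

The hanger needs about +2.4 mm laterally (−tool x) and has to come down about 29 mm to 81 mm underside height. Both cameras agree on this.

>>> apply_moves(
  targets="-0.06 0 0.4 0 0 0 1;-0.06 0.3 0.74 0 0 0 1;-0.06 0.6 0.74 0 0 0 1;-0.06 0.6 0.74 0 0 0 1;-0.06 0.6 0.74 0 0 0 1;-0.06 0.6 0.74 0 0 0 1;-0.06 0.6 0.74 0 0 0 1",
)

```text
time_s: 6.6
eef_pos: [0.4931, 0.1032, 0.1293]
tool_rot: [0.001, 0.073, 0.997, -0.0]
contact_force: [0.3, -0.8, -2.0]
width: 0.0229
gripper_force: 59.7
```

```bash
python3 - <<'E'
from h import *
st();c=arm.camera("scene");st()
cv2.imwrite("pics/m2.png",cv2.resize(c["color"][160:230,220:310],(800,622)[:1]+(600,),interpolation=cv2.INTER_CUBIC))
P=pts(c);img=c["color"];x,y,z=P[...,0],P[...,1],P[...,2]
l=(x-.5184)*.98927-(y-.276)*.1461;t=(x-.5184)*.1461+(y-.276)*.98927
m=(abs(t+.176)<.012)&(abs(l)<.06)&(z>.09)&(z<.13)&(img.min(2)>120)
L=l[m];print(np.sort(np.round(L*1e3,1)),np.round(np.median(z[m&(abs(l)<.035)])*1e3,1))
E
```

```text
t 6.6 p [0.4931 0.1032 0.1293] yaw 81.58 tilt [ 0.0018 -0.0002] F [ 0.3 -0.8 -2. ] T [0.05 0.04 0.01] w 0.0229 g 59.7 j [ 0.07 -0.01 -0.14  1.44 -0.    0.22]
t 6.65 p [0.493  0.1032 0.1292] yaw 81.58 tilt [ 0.0017 -0.0002] F [ 0.8 -0.3 -1.1] T [-0.05  0.01 -0.01] w 0.0228 g 59.7 j [ 0.07 -0.01 -0.14  1.44 -0.    0.22]
[-42.8 -41.9 -41.4 -40.1 -39.3 -39.3 -37.9 -37.6 -37.4 -35.5 -34.9 -34.2
 -32.4 -31.8 -28.8 -28.8 -27.5 -27.5 -27.  -25.  -24.9 -24.2 -24.2 -22.3
 -22.1 -19.3 -18.3 -17.2 -16.3 -15.4 -14.9 -13.5 -12.3 -12.2 -11.6 -10.3
  -9.4  -8.6  -8.   -7.6  -7.5  -7.5  -7.4  -7.2  -6.9  -6.9  -6.9  -6.6
  -6.1  -5.8  -3.5  -2.7   7.2  19.7  21.   23.   23.   23.2  24.5  24.5
  25.3  25.8  27.2  28.8  28.9  30.3  32.   33.3  33.6  34.2  35.6  35.7
  36.3  36.5  37.2  37.4  37.9  38.4  38.8  40.   40.5] 113.3
```

View pics/m2.png

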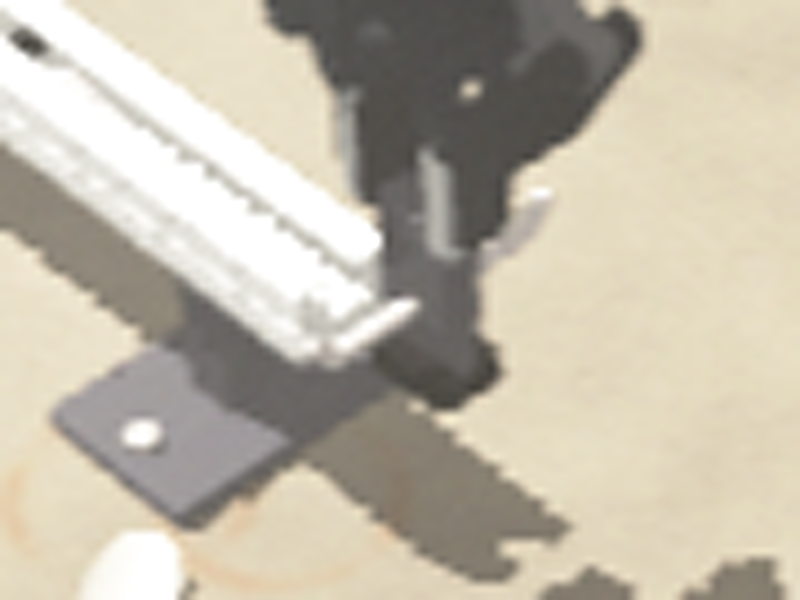

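The foot is lined up with the slot: the peg middle sits at −1.2 mm and the rail axis at −1.4 mm. Now a gentle entry.

>>> apply_moves(
  targets="0 0.1 0.02 0 0 0 1;0 0.2 0.02 0 0 0 1;0 0.3 0.02 0 0 0 1;0 0.38 0.02 0 0 0 1;0 0.44 0.02 0 0 0 1;0 0.5 0.02 0 0 0 1;0 0.56 0.02 0 0 0 1;0 0.62 0.02 0 0 0 1;0 0.68 0.02 0 0 0 1;0 0.68 0.02 0 0 0 1",
)

```text
time_s: 7.48
eef_pos: [0.4964, 0.1309, 0.1273]
tool_rot: [-0.0, 0.073, 0.997, 0.0]
contact_force: [-0.8, 0.2, -1.6]
width: 0.0232
gripper_force: 59.7
```

```bash
python3 -c "
from h import *
st()"
```

```text
t 7.48 p [0.4964 0.1309 0.1273] yaw 81.63 tilt [-0.      0.0002] F [-0.8  0.2 -1.6] T [-0.03  0.05  0.05] w 0.0232 g 59.7 j [ 0.13  0.02 -0.12  1.44  0.    0.27]
```

No contact forces so far. Continuing.

>>> apply_moves(
  targets="0 0.08 0 0 0 0 1;0 0.16 0 0 0 0 1;0 0.24 0 0 0 0 1;0 0.32 0 0 0 0 1;0 0.4 0 0 0 0 1;0 0.48 0 0 0 0 1;0 0.56 0 0 0 0 1;0 0.64 0 0 0 0 1;0 0.64 0 0 0 0 1",
)

```text
time_s: 8.23
eef_pos: [0.5002, 0.1564, 0.1274]
tool_rot: [0.0, 0.073, 0.997, 0.0]
contact_force: [0.0, -0.5, -2.2]
width: 0.0231
gripper_force: 59.7
```

```bash
python3 - <<'E'
from h import *
st();c=arm.camera("scene")
cv2.imwrite("pics/m3.png",cv2.resize(c["color"][150:220,210:300],(800,600),interpolation=cv2.INTER_CUBIC))
st()
E
```

```text
t 8.23 p [0.5002 0.1564 0.1274] yaw 81.64 tilt [0.0001 0.0003] F [ 0.  -0.5 -2.2] T [ 0.01  0.03 -0.  ] w 0.0231 g 59.7 j [ 0.17  0.04 -0.09  1.44  0.    0.32]
t 8.28 p [0.5001 0.156  0.1274] yaw 81.63 tilt [ 0. -0.] F [-0.7  0.3 -2.2] T [-0.01 -0.02 -0.05] w 0.023 g 59.7 j [ 0.17  0.04 -0.09  1.44 -0.    0.32]
```

View pics/m3.png

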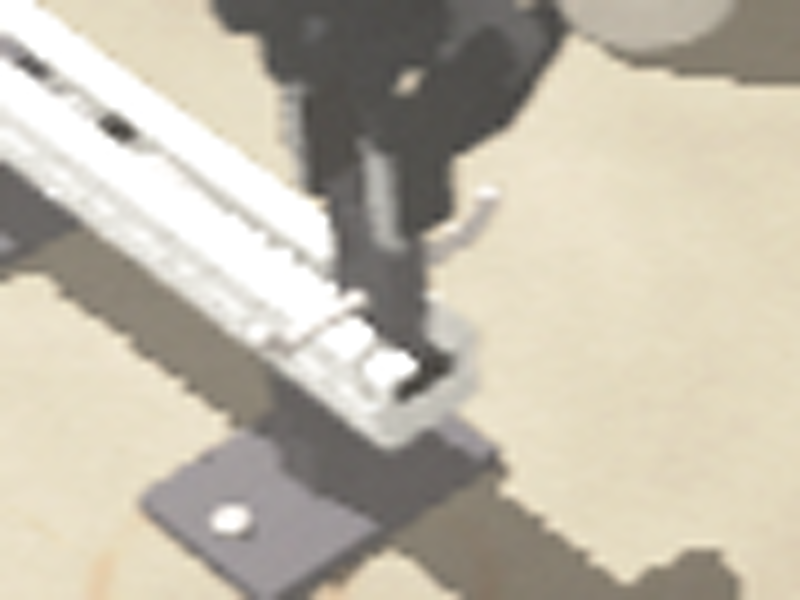

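The foot is fully inside the channel, with the rail end at about (420,410) in the crop. Two dark spots in the slot at about (120,125) and (30,60) are probably the catch and buffer. Sliding on.

>>> apply_moves(
  targets="0 0.12 0 0 0 0 1;0 0.24 0 0 0 0 1;0 0.36 0 0 0 0 1;0 0.48 0 0 0 0 1;0 0.6 0 0 0 0 1;0 0.72 0 0 0 0 1;0 0.82 0 0 0 0 1;0 0.92 0 0 0 0 1;0 1 0 0 0 0 1;0 1 0 0 0 0 1",
)

```text
time_s: 9.12
eef_pos: [0.506, 0.196, 0.1273]
tool_rot: [-0.0, 0.073, 0.997, 0.0]
contact_force: [-0.0, -0.6, -1.3]
width: 0.0231
gripper_force: 59.7
```

>>> apply_moves(
  targets="0 0.08 0 0 0 0 1;0 0.16 0 0 0 0 1;0 0.24 0 0 0 0 1;0 0.32 0 0 0 0 1;0 0.4 0 0 0 0 1;0 0.4 0 0 0 0 1",
)

```text
time_s: 9.62
eef_pos: [0.5084, 0.2118, 0.1274]
tool_rot: [0.0, 0.073, 0.997, 0.0]
contact_force: [-0.8, 0.3, -2.7]
width: 0.023
gripper_force: 59.7
```

>>> apply_moves(
  targets="0 0.08 0 0 0 0 1;0 0.16 0 0 0 0 1;0 0.24 0 0 0 0 1;0 0.32 0 0 0 0 1;0 0.4 0 0 0 0 1;0 0.4 0 0 0 0 1",
)

```text
time_s: 10.12
eef_pos: [0.5108, 0.2273, 0.1276]
tool_rot: [0.0, 0.073, 0.997, -0.0]
contact_force: [0.4, -0.8, -0.5]
width: 0.0234
gripper_force: 59.8
```

```bash
cat >> h.py <<'E'
def along():
    s=arm.observe();d=np.array([np.cos(np.radians(81.5)),np.sin(np.radians(81.5))]);n=np.array([d[1],-d[0]])
    X=s["eef_pos"][:2]-[.5184,.276];f=s["contact_force"];print("centre from mouth mm",round((X@d+.14)*1e3,1),"lat",round(X@n*1e3,1),"F along",round(f[:2]@d,2),"lat",round(f[:2]@n,2),"z",round(f[2],2))
E
python3 -c "
from h import *
st();along()"
```

```text
t 10.12 p [0.5108 0.2273 0.1276] yaw 81.62 tilt [ 0.0004 -0.0002] F [ 0.4 -0.8 -0.5] T [-0.16  0.04 -0.01] w 0.0234 g 59.8 j [ 0.3   0.13  0.01  1.45 -0.    0.45]
centre from mouth mm 90.7 lat -0.3 F along -0.77 lat 0.52 z -0.54
```

Fz has risen, so the foot is now riding on the catch ramp. Continuing in short steps.

>>> apply_moves(
  targets="0 0.06 0 0 0 0 1;0 0.12 0 0 0 0 1;0 0.18 0 0 0 0 1;0 0.24 0 0 0 0 1;0 0.3 0 0 0 0 1;0 0.3 0 0 0 0 1",
)

```text
time_s: 10.62
eef_pos: [0.5124, 0.2395, 0.1273]
tool_rot: [0.0, 0.073, 0.997, 0.0]
contact_force: [0.4, -0.3, -1.2]
width: 0.0234
gripper_force: 59.8
```

>>> apply_moves(
  targets="0 0.06 0 0 0 0 1;0 0.12 0 0 0 0 1;0 0.18 0 0 0 0 1;0 0.24 0 0 0 0 1;0 0.24 0 0 0 0 1",
)

```text
time_s: 11.03
eef_pos: [0.5138, 0.249, 0.1274]
tool_rot: [0.0, 0.073, 0.997, 0.0]
contact_force: [-0.1, -0.1, -1.2]
width: 0.023
gripper_force: 59.8
```

```bash
python3 -c "
from h import *
st();along()"
```

```text
t 11.03 p [0.5138 0.249  0.1274] yaw 81.63 tilt [0.0001 0.0008] F [-0.1 -0.1 -1.2] T [-0.02 -0.04 -0.03] w 0.023 g 59.8 j [0.33 0.17 0.04 1.45 0.   0.48]
centre from mouth mm 112.7 lat -0.5 F along -0.09 lat -0.1 z -1.24
```

>>> apply_moves(
  targets="0 0.06 0 0 0 0 1;0 0.12 0 0 0 0 1;0 0.18 0 0 0 0 1;0 0.24 0 0 0 0 1;0 0.24 0 0 0 0 1",
)

```text
time_s: 11.45
eef_pos: [0.5152, 0.2584, 0.1274]
tool_rot: [0.0, 0.073, 0.997, 0.0]
contact_force: [0.4, -0.4, -1.8]
width: 0.0232
gripper_force: 59.8
```

>>> apply_moves(
  targets="0 0.06 0 0 0 0 1;0 0.12 0 0 0 0 1;0 0.18 0 0 0 0 1;0 0.24 0 0 0 0 1;0 0.24 0 0 0 0 1",
)

```text
time_s: 11.87
eef_pos: [0.5166, 0.2671, 0.1275]
tool_rot: [0.0, 0.073, 0.997, -0.001]
contact_force: [-0.2, -3.1, 0.7]
width: 0.0233
gripper_force: 60.0
```

```bash
python3 -c "
from h import *
st();along()"
```

```text
t 11.87 p [0.5166 0.2671 0.1275] yaw 81.6 tilt [ 0.0001 -0.0012] F [-0.2 -3.1  0.7] T [-0.84  0.17 -0.02] w 0.0233 g 60.0 j [ 0.36  0.19  0.08  1.45 -0.    0.51]
centre from mouth mm 130.9 lat -0.4 F along -3.12 lat 0.26 z 0.67
```

>>> apply_moves(
  targets="0 0.04 0 0 0 0 1;0 0.08 0 0 0 0 1;0 0.12 0 0 0 0 1;0 0.12 0 0 0 0 1",
)

```text
time_s: 12.2
eef_pos: [0.5173, 0.2717, 0.1275]
tool_rot: [0.0, 0.073, 0.997, -0.001]
contact_force: [0.3, -4.7, 1.8]
width: 0.023
gripper_force: 60.1
```

>>> apply_moves(
  targets="0 0.04 0 0 0 0 1;0 0.08 0 0 0 0 1;0 0.12 0 0 0 0 1;0 0.12 0 0 0 0 1",
)

```text
time_s: 12.53
eef_pos: [0.518, 0.276, 0.1276]
tool_rot: [0.0, 0.073, 0.997, -0.001]
contact_force: [-0.8, -5.5, 1.6]
width: 0.023
gripper_force: 60.2
```

```bash
python3 -c "
from h import *
st();along()"
```

```text
t 12.53 p [0.518  0.276  0.1276] yaw 81.58 tilt [ 0.0001 -0.002 ] F [-0.8 -5.5  1.6] T [-1.59  0.3  -0.07] w 0.023 g 60.2 j [ 0.38  0.21  0.09  1.46 -0.    0.52]
centre from mouth mm 140.0 lat -0.4 F along -5.58 lat 0.07 z 1.56
```

>>> apply_moves(
  targets="0 0.04 0 0 0 0 1;0 0.08 0 0 0 0 1;0 0.12 0 0 0 0 1;0 0.12 0 0 0 0 1",
)

```text
time_s: 12.87
eef_pos: [0.5186, 0.2801, 0.1276]
tool_rot: [0.0, 0.074, 0.997, -0.002]
contact_force: [-0.8, -7.1, 2.8]
width: 0.0229
gripper_force: 60.3
```

>>> apply_moves(
  targets="0 0.03 0 0 0 0 1;0 0.06 0 0 0 0 1;0 0.06 0 0 0 0 1",
)

```text
time_s: 13.12
eef_pos: [0.5189, 0.2821, 0.1276]
tool_rot: [0.0, 0.074, 0.997, -0.002]
contact_force: [-1.4, -7.6, 2.5]
width: 0.0231
gripper_force: 60.3
```

>>> apply_moves(
  targets="0 0.03 0 0 0 0 1;0 0.06 0 0 0 0 1;0 0.06 0 0 0 0 1",
)

```text
time_s: 13.37
eef_pos: [0.5192, 0.2841, 0.1276]
tool_rot: [0.0, 0.074, 0.997, -0.002]
contact_force: [-2.0, -8.1, 4.1]
width: 0.0232
gripper_force: 60.4
```

```bash
python3 -c "
from h import *
st();along()"
```

```text
t 13.37 p [0.5192 0.2841 0.1276] yaw 81.54 tilt [-0.0002 -0.005 ] F [-2.  -8.1  4.1] T [-2.32  0.37  0.04] w 0.0232 g 60.4 j [ 0.39  0.22  0.11  1.46 -0.    0.54]
centre from mouth mm 148.1 lat -0.4 F along -8.32 lat -0.81 z 4.08
```

>>> apply_moves(
  targets="0 0.03 0 0 0 0 1;0 0.06 0 0 0 0 1;0 0.06 0 0 0 0 1",
)

```text
time_s: 13.62
eef_pos: [0.5195, 0.2861, 0.1276]
tool_rot: [0.0, 0.074, 0.997, -0.003]
contact_force: [-1.6, -9.5, 4.1]
width: 0.0232
gripper_force: 60.4
```

>>> apply_moves(
  targets="0 0.03 0 0 0 0 1;0 0.06 0 0 0 0 1;0 0.06 0 0 0 0 1",
)

```text
time_s: 13.87
eef_pos: [0.5199, 0.2882, 0.1277]
tool_rot: [0.0, 0.074, 0.997, -0.003]
contact_force: [-2.1, -9.8, 4.8]
width: 0.0231
gripper_force: 60.5
```

```bash
python3 -c "
from h import *
st();along()"
```

```text
t 13.87 p [0.5199 0.2882 0.1277] yaw 81.52 tilt [-0.0002 -0.0063] F [-2.1 -9.8  4.8] T [-2.66  0.5   0.01] w 0.0231 g 60.5 j [ 0.4   0.23  0.12  1.46 -0.01  0.54]
centre from mouth mm 152.2 lat -0.3 F along -10.03 lat -0.67 z 4.78
```

```bash
python3 - <<'E'
from h import *
for f in("scene","top"):
    P=np.load(f+".npy");img=cv2.imread(f+".png").max(2);x,y,z=P[...,0],P[...,1],P[...,2]
    d=[.1478,.989];t=((x-.5184)*d[0]+(y-.276)*d[1]+.14)*1e3;l=((x-.5184)*d[1]-(y-.276)*d[0])*1e3
    m=(t>40)&(t<230)&(abs(l)<7)&(z>.07)&(z<.1)
    o=[(int(round(a)),int(round(b)),int(1e3*c),int(i)) for a,b,c,i in zip(t[m],l[m],z[m],img[m]) if i<110 or c<.0895];o.sort();print(f,o)
c=arm.camera("scene");cv2.imwrite("pics/m4.png",cv2.resize(np.hstack([cv2.imread("scene.png")[125:205,180:270],c["color"][125:205,180:270]]),(800,356),interpolation=cv2.INTER_CUBIC))
along()
E
```

```text
scene [(43, 7, 80, 255), (46, 6, 79, 255), (48, 5, 81, 255), (53, 6, 80, 255), (57, 6, 81, 255), (59, 4, 81, 255), (62, 4, 82, 255), (62, 7, 81, 254), (69, 6, 80, 255), (75, 5, 80, 255), (77, 7, 81, 245), (78, 5, 81, 255), (88, 7, 80, 255), (91, 5, 79, 255), (99, 6, 80, 255), (104, 6, 80, 253), (107, 3, 83, 255), (108, 7, 81, 253), (111, 3, 84, 253), (115, 3, 85, 253), (115, 6, 83, 250), (117, 5, 86, 250), (119, 4, 85, 251), (122, 2, 84, 255), (122, 3, 87, 254), (132, 6, 79, 254), (135, 6, 81, 229), (137, 2, 85, 252), (138, 6, 89, 97), (139, 0, 88, 218), (139, 6, 82, 150), (140, 4, 86, 98), (141, 5, 87, 98), (145, 2, 87, 234), (149, 2, 88, 220), (152, 1, 87, 253), (155, 3, 87, 220), (159, 1, 89, 238), (166, 2, 87, 206), (171, 3, 87, 183), (180, 3, 88, 104), (181, 1, 89, 183), (181, 7, 82, 126), (181, 7, 85, 102), (185, 4, 88, 151), (192, 3, 88, 177), (211, 6, 81, 255), (215, 6, 79, 255), (221, 7, 79, 254)]
top [(41, 5, 78, 255), (43, 2, 84, 254), (46, 3, 81, 255), (46, 5, 85, 255), (49, 2, 80, 255), (50, 6, 78, 255), (52, 2, 81, 255), (54, 6, 77, 255), (55, 2, 80, 254), (56, 5, 80, 2
[... 1269 characters left out ...]
, (157, -1, 89, 236), (160, -1, 86, 232), (161, 2, 88, 140), (163, -1, 86, 238), (167, 1, 87, 206), (169, 5, 83, 245), (170, 1, 87, 206), (174, 4, 85, 152), (179, -1, 86, 233), (181, 2, 96, 95), (182, 1, 88, 114), (190, 6, 88, 137), (197, -2, 88, 246), (198, 1, 89, 205), (203, 3, 82, 254), (204, 6, 83, 255), (206, 2, 83, 255), (208, 6, 80, 255), (209, 1, 83, 255), (210, 5, 81, 255), (212, 1, 81, 255), (213, 4, 83, 255), (213, 7, 84, 241), (215, 1, 82, 254), (215, 6, 86, 255), (217, 5, 77, 255), (219, 3, 82, 255), (220, 2, 77, 255), (223, 3, 80, 255), (224, 7, 80, 248), (226, 3, 80, 255), (227, 6, 79, 241), (228, 4, 84, 240)]
centre from mouth mm 152.1 lat -0.3 F along -10.67 lat -0.06 z 3.58
```

View pics/m4.png

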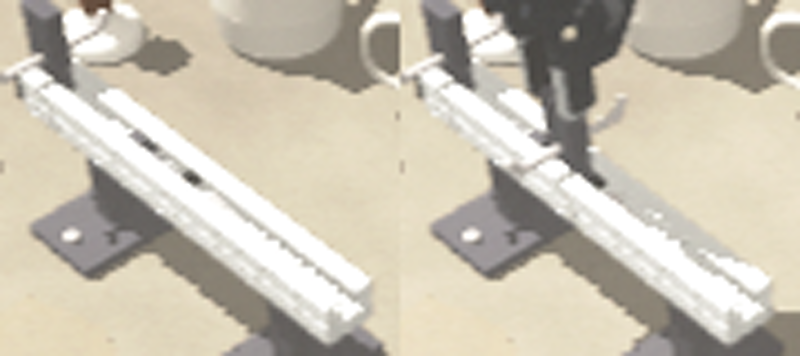

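Depth before insertion shows the ramp rising to a tip at about 125 mm and the buffer face at about 140 mm. The 10 N matches about 28 mm pressed, so the catch should already be behind the foot. I'll ease back gently to check.

>>> apply_moves(
  targets="0 -0.04 0 0 0 0 1;0 -0.08 0 0 0 0 1;0 -0.12 0 0 0 0 1;0 -0.12 0 0 0 0 1",
)

```text
time_s: 14.25
eef_pos: [0.5192, 0.2836, 0.1276]
tool_rot: [0.0, 0.074, 0.997, -0.003]
contact_force: [-1.4, -8.9, 3.3]
width: 0.0232
gripper_force: 60.4
```

>>> apply_moves(
  targets="0 -0.03 0 0 0 0 1;0 -0.05 0 0 0 0 1;0 -0.05 0 0 0 0 1",
)

```text
time_s: 14.5
eef_pos: [0.5189, 0.2821, 0.1276]
tool_rot: [0.0, 0.074, 0.997, -0.002]
contact_force: [-2.0, -7.2, 2.3]
width: 0.0233
gripper_force: 60.3
```

>>> apply_moves(
  targets="0 -0.03 0 0 0 0 1;0 -0.05 0 0 0 0 1;0 -0.05 0 0 0 0 1",
)

```text
time_s: 14.75
eef_pos: [0.5187, 0.2804, 0.1275]
tool_rot: [0.0, 0.074, 0.997, -0.002]
contact_force: [-1.3, -8.0, 3.1]
width: 0.023
gripper_force: 60.3
```

```bash
python3 -c "
from h import *
st();along()"
```

```text
t 14.75 p [0.5187 0.2804 0.1275] yaw 81.54 tilt [-0.0002 -0.0038] F [-1.3 -8.   3.1] T [-2.01  0.31 -0.02] w 0.023 g 60.3 j [ 0.38  0.22  0.1   1.46 -0.    0.53]
centre from mouth mm 144.4 lat -0.4 F along -8.12 lat -0.11 z 3.12
```

>>> apply_moves(
  targets="0 -0.03 0 0 0 0 1;0 -0.05 0 0 0 0 1;0 -0.05 0 0 0 0 1",
)

```text
time_s: 15.0
eef_pos: [0.5184, 0.279, 0.1275]
tool_rot: [0.0, 0.074, 0.997, -0.001]
contact_force: [-0.9, -6.0, 1.8]
width: 0.023
gripper_force: 60.2
```

>>> apply_moves(
  targets="0 -0.03 0 0 0 0 1;0 -0.05 0 0 0 0 1;0 -0.05 0 0 0 0 1",
)

```text
time_s: 15.25
eef_pos: [0.5183, 0.2785, 0.1275]
tool_rot: [0.0, 0.073, 0.997, 0.0]
contact_force: [-0.9, -4.8, 1.7]
width: 0.0233
gripper_force: 60.1
```

```bash
python3 -c "
from h import *
st();along()"
```

```text
t 15.25 p [0.5183 0.2785 0.1275] yaw 81.59 tilt [0.0003 0.0005] F [-0.9 -4.8  1.7] T [-1.07  0.19  0.04] w 0.0233 g 60.1 j [0.38 0.21 0.1  1.46 0.   0.53]
centre from mouth mm 142.5 lat -0.5 F along -4.83 lat -0.15 z 1.7
```

The last 2 mm back-step moved only 0.5 mm, so the catch is holding the foot. I'll relax the remaining force before letting go.

>>> apply_moves(
  targets="0 -0.03 0 0 0 0 1;0 -0.05 0 0 0 0 1;0 -0.05 0 0 0 0 1",
)

```text
time_s: 15.5
eef_pos: [0.5181, 0.2778, 0.1274]
tool_rot: [0.0, 0.073, 0.997, 0.002]
contact_force: [0.2, 0.1, 0.2]
width: 0.0228
gripper_force: 59.9
```

>>> apply_moves(
  targets="0 -0.02 0 0 0 0 1;0 -0.04 0 0 0 0 1;0 -0.04 0 0 0 0 1",
)

```text
time_s: 15.75
eef_pos: [0.5179, 0.277, 0.1273]
tool_rot: [0.0, 0.073, 0.997, 0.002]
contact_force: [0.4, 5.4, -2.2]
width: 0.0232
gripper_force: 59.7
```

```bash
python3 -c "
from h import *
st();along()"
```

```text
t 15.75 p [0.5179 0.277  0.1273] yaw 81.66 tilt [0.0004 0.0047] F [ 0.4  5.4 -2.2] T [ 1.32 -0.31  0.  ] w 0.0232 g 59.7 j [0.37 0.21 0.09 1.45 0.   0.52]
centre from mouth mm 140.9 lat -0.7 F along 5.36 lat -0.42 z -2.2
```

A 5 N pull is held, so the catch is confirmed. Zero the force, release and retreat upward.

>>> apply_moves(
  targets="0 0.04 0 0 0 0 1;0 0.04 0 0 0 0 1;0 0.04 0 0 0 0 0.4;0 0.04 0 0 0 0 0;0 0.04 0 0 0 0 -0.5;0 0.04 0 0 0 0 -0.5;0 0.04 0 0 0 0 -0.5;0 0.04 0 0 0 0 -0.5;0 0.04 0 0 0 0 -0.5",
)

```text
time_s: 16.5
eef_pos: [0.5179, 0.2761, 0.1274]
tool_rot: [0.0, 0.073, 0.997, -0.0]
contact_force: [-0.3, 0.8, 0.2]
width: 0.0643
gripper_force: 0.0
```

>>> apply_moves(
  targets="0 0 -0.3 0 0 0 -0.5;0 0 -0.7 0 0 0 -0.5;0 0 -1.2 0 0 0 -0.5;0 0 -1.9 0 0 0 -0.5;0 0 -2.6 0 0 0 -0.5;0 -2 -2.6 0 0 0 -0.5;0 -3 -2.6 0 0 0 -0.5;0 -4 -2.6 0 0 0 -0.5;0 -5 -2.6 0 0 0 -0.5;0 -5 -2.6 0 0 0 -0.5;0 -5 -2.6 0 0 0 -0.5;0 -5 -2.6 0 0 0 -0.5",
)

```text
time_s: 17.5
eef_pos: [0.4889, 0.0771, 0.2327]
tool_rot: [0.001, 0.075, 0.997, 0.0]
contact_force: [0.3, 0.2, -0.2]
width: 0.0638
gripper_force: 0.0
```

```bash
python3 - <<'E'
from h import *
st();c=arm.camera("scene");P=pts(c)
cv2.imwrite("pics/m5.png",cv2.resize(c["color"][100:220,160:300],(700,600),interpolation=cv2.INTER_CUBIC))
for d in arm.spot_in(c,"hanger_grip")[:2]: u,v=map(int,d["at"]);print(u,v,d["p"],P[v,u])
E
```

```text
t 17.5 p [0.4889 0.0771 0.2327] yaw 81.38 tilt [0.0018 0.0003] F [ 0.3  0.2 -0.2] T [ 0.08 -0.06 -0.03] w 0.0638 g 0.0 j [ 0.02 -0.03  0.05  1.65  0.    0.17]
219 154 0.68 [0.51037443 0.2668134  0.13425469]
```

View pics/m5.png

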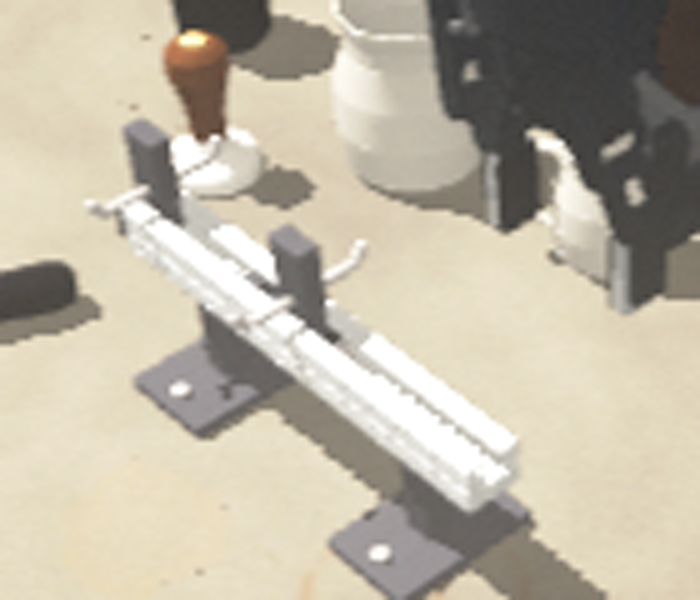

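The hanger stands upright in the rail at about (298,270) in the crop, held mid-rail, and the gripper is clear at the upper right.

```bash
python3 -c "
from bench import arm
print(arm.job_done())"
```

```text
the job is handed in; nothing more can be done
None
```

The hanger is parked upright in the rail against the spring buffer, with the catch behind it holding against a 5 N pull-back; the gripper let go and is clear, and the job was handed in at about 17.5 s.

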